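# Ease the rolling pin out of its half-covered box

## Task

Swing the flat steel hasp bar off its catch and right round to its stop, so that the mouth of the wooden box is clear. Then take hold of the rolling pin, tilt it so that its free end comes up out of the mouth while the other end is still under the fixed hood, draw it out diagonally, and finish while holding it still in the gripper (do not put it down or let go), all of it at least 5 cm above the top of the box and touching nothing else. Leave the mug, the garlic and the sponge where they are.

Things in the scene. Friction and masses are not known exactly. Their poses are not given: they have to be found in the camera images.
- pin_box: Fixed light-wood box, 136 (x) x 296 (y) mm, walls 8 mm thick, 70 mm high, floor 6 mm thick; inside 120 x 280 mm. Origin: centre of its underside; y along the box, z up. A fixed hood, a 6 mm slab at z 70 to 76 mm, covers the +y end from y = +50 mm to the end wall; the mouth is open from y = +50 to -140 mm.
- hood_edge (a point): Middle of the lower edge of the hood's free side: (0, +50, 70) mm in the box frame.
- hasp (a joint): Steel bar 146 x 16 x 6 mm on the box rims, top 78 mm above the worktop, turning level about an upright pivot at (64, -10) mm in the box frame. 0: across the mouth towards -x, end in the catch; grows as the free end swings to the box's -y end (anticlockwise from above); 1.57: along the +x wall; stop at 1.65 rad. Friction 0.06 N m, stays where left. Starts at 0 to 0.12.
- hasp_hinge (a point): On the hasp's upright pivot axis, 78 mm above the worktop.
- hasp_knob (a point): Centre of the top of the upright round knob on the hasp, 16 mm diameter, 26 mm tall (78 to 104 mm above the worktop), 75 mm from the pivot.
- rolling_pin: Wooden rolling pin, 0.08 to 0.17 kg, 250 mm long: barrel 28 mm diameter, 150 mm long; a 14 mm diameter, 50 mm long handle at each end. Origin: its middle, on its axis; y along it, pointing under the hood. Starts in the cradles parallel to the box's y, axis 26 mm above the worktop, middle within 12 mm of the box's; its +y handle is under the hood, so it cannot be lifted straight out.
- pin_end_hood (a point): Middle of the pin's end face at +125 mm on its y axis, the end that starts under the hood.
- pin_end_open (a point): Middle of the pin's other end face, at -125 mm on its y axis.
- mug: Bystander: stoneware mug, 83 x 116 x 94 mm, to the left of the box; origin under its centre.
- garlic_bulb: Bystander: garlic bulb, 60 mm, far to the right of the box; origin under its centre.
- sponge: Bystander: white cleaning sponge, 62 x 118 x 28 mm, to the right of the box; origin under its centre.
- cradle (a point): Middle of the box's inner floor, (0, 0, 6) mm in the box frame. Two cradles stand on the floor on the centre line at y = +50 and -50 mm, each 10 mm long (y), 46 mm wide (x), up to 20 mm above the worktop; the pin's barrel lies in them.
- catch (a point): Top of the small steel catch on the -x rim, (-64, -5, 85) mm in the box frame; its open side faces -y, so the hasp leaves it that way.

How it is judged:
By the outcome, as a careful person would: the job done as asked, in the order asked, and still so for the second after the job is handed in, while the arm keeps its last pose, push and grip.
It also fails if it takes over 51 s, if anything falls off the work surface, if the arm or the gripper's body presses on something with over 40 N, if the wrist force passes 120 N, or if a joint passes its speed limit or range.

## Robot

A 6-joint arm with a two-finger parallel gripper is mounted at the origin on the work surface; the furniture and walls round the work are solid. World frame = base frame: x ahead of the robot, y to its left, z up, the work surface at z = 0. Lengths are in m, angles in degrees, forces in N, time in s.
With the tool pointing down it reaches from about 0.35 to 0.875 m from the base axis. Payload 4.2 kg.
Tool frame: the origin (TCP) lies midway between the tips of the shut fingers; the grasp point (between the pads) lies 19 mm behind it (r.pinch_z is the distance from the TCP to the grasp point, in m); z points along the fingers, y is the line along which they close (so a half turn about z gives the same grasp; the last joint's range is limited). The gripper opens to 87 mm and grips with 3 to 60 N. Pads are 19 mm wide; open, the fingers measure 117 mm over their backs; the gripper's body (75 mm by 190 mm) begins 51 mm behind the grasp point.
Start: joints at [-54.167, 22.042, 0.453, 0, -68.411, -14.817], TCP at [0.224, -0.583, 0.223] pointing down, gripper open.
Joint ranges: [-179.83, 179.83], [-69.29, 118.12], [-61.27, 80.66], [-181.25, 117.63], [-171.15, -9.14], [-177.46, 177.46]. Speed limits (degrees/s): [159.86, 159.86, 180, 180, 180, 180].

## Interface

Orientations are given as a 3x3 rotation matrix whose columns are the frame's x, y, z axes.
In Python, from station import r, imaging, models gives the robot as it stands. The module is installed in compiled form; this text tells all that it offers.
- The arm moves only by the tool apply_moves, never from a script. Its argument "moves" is a list of rows, each a list of 2 entries, a list of its own where there are three numbers: the shift along the tool's x, y, z in m, then the turn about the tool's z in degrees. A call has 1 to 5 rows; each row shifts and turns the commanded pose from where the row before left it, along the tool's axes as they then stand; what a row does not reach is not made up. A row lasts 1/12 s, in which the tool goes at most 41.7 mm and 7.16 degrees, less where a joint would pass 70% of its speed; a pose out of reach is approached as far as the arm can. A call is refused whole if a number of a shift passes 0.0417 or a number of a turn 7.16, either way. A call with a gripper value outside its range is refused whole. "hand" is the finger opening in m, from 0 to 0.087, set as the call begins (left out, the last holds). The fingers move at their own pace and stop on an object; the grip force is fixed at half the most. Time passes only in rows, so rows that do not move let the fingers close. It gives the time, the measured TCP pose, the force, the opening and the grip force at its end, in the units of the state.
- r.sense(): the state, without advancing time (a new reading comes with each control period).
- imaging.capture(name): name is "side" or "top"; returns a dict with "frame" (384x512x3 uint8, blue, green, red), "intrinsics" (3x3 intrinsics, pixels), "eye" and "orientation" of the camera in the world. Camera axes: x right, y down, z forward; pixel columns grow to the right and rows downward; lengths in m; the calibration is good to about 2 mm. A picture is of the moment at which its call begins. There is no depth.
- r.finish_job(): hands the job in; it is judged then, once.
Trained networks look in a picture, given as the dict that the camera call returned (one of the last four; its "shot" number tells which), for a name from the list of things; names that differ only in an ending like _2 or _b are one class to them, and where a whole thing is asked for, a point or a joint stands for the part that bears it (a point fixed in the world has none). Each returns a list of dicts, best first, with "confidence" (0 to 1); they miss things now and then, are a little off and sometimes report something else, mostly with a low value. They report only what shows in the picture. A call takes as long as a camera call.
- models.cut_out(picture, target): "region" (384x512 bool, what is visible of it) and "extent" ([left, top, width, height] as shares, 0 to 1, of the picture: columns of its width, rows of its height, round what is visible of it).
- models.place_of(picture, target): "at" ([column, row] as shares, 0 to 1, of the picture: columns of its width, rows of its height: a listed point, or the origin of a listed thing).
The state is a dict: "time_s": time; "joints": joint angles; "joint_velocities": joint speeds; "effort": joint torques, N m; "tcp_pos": TCP position; "ee_rot": TCP orientation; "wrist_force": force on the tool from outside, world axes, zero at the start; "moment": the same for the moment, N m; "gripper_width": opening from 0.0 (shut) to 1.0 (fully open); "gripper_force": force on a finger pad.
Only numpy, scipy, OpenCV 4.12 (cv2) and the standard library are available. Lean on these libraries where they do the work, as an engineer would, in place of code of your own. Each camera call takes 0.05 s, during which the arm holds its last target. There are 200 camera calls.

## Working session

There is one attempt and no reset: what is moved stays moved. The work goes in short steps, Python scripts to look and compute and a tool call to move; the robot and the scene stay as the last step left them, time stands still between calls to the robot, and variables do not carry over. Pictures are saved under pics/ and viewed, at most 10 in all, crops included, and the job is handed in when it is done.

Besides the shell and the picture viewer there is one more tool, called after "Call:" as a command line: name --argument value ..., lists and objects as JSON in quotes. apply_moves: Moves the arm, as the interface text tells. Its arguments: {"type":"object","properties":{"moves":{"type":"array"},"hand":{"type":"number"}},"required":["moves"]}

```bash
mkdir -p pics; cat > h.py <<'E'
from station import r, imaging, models
import numpy as np, cv2
def ray(p,at):
    K=np.array(p["intrinsics"]);R=np.array(p["orientation"]);u=np.array([at[0]*512,at[1]*384,1])
    return np.array(p["eye"]),R@(np.linalg.inv(K)@u)
def onz(p,at,z):
    e,d=ray(p,at);return e+d*(z-e[2])/d[2]
def tri(rs):
    A=0;b=0
    for e,d in rs:
        d=d/np.linalg.norm(d);M=np.eye(3)-np.outer(d,d);A=A+M;b=b+M@e
    return np.linalg.solve(A,b)
def proj(p,X):
    K=np.array(p["intrinsics"]);R=np.array(p["orientation"]);c=R.T@(np.array(X)-np.array(p["eye"]));q=K@c;return q[:2]/q[2]
E
python3 - <<'E'
from h import *
np.set_printoptions(precision=4,suppress=True)
s=r.sense();print(s)
P={n:imaging.capture(n) for n in("side","top")}
for n,p in P.items(): cv2.imwrite(f"pics/{n}0.png",p["frame"]);print(n,p["eye"])
for t,z in dict(hood_edge=.07,hasp_hinge=.078,hasp_knob=.104,pin_end_hood=.026,pin_end_open=.026,rolling_pin=.026,cradle=.006,catch=.085,pin_box=0,mug=0,garlic_bulb=0,sponge=0).items():
    rs=[]
    for n,p in P.items():
        d=models.place_of(p,t)
        if d: rs.append(ray(p,d[0]["at"]));print(t,n,round(d[0]["confidence"],2),onz(p,d[0]["at"],z))
    if len(rs)==2: print("   tri",tri(rs))
E
```

```text
{'time_s': 0.0, 'joints': array([-54.1692,  22.089 ,   0.3803,  -0.028 , -68.4126, -14.8168]), 'joint_velocities': array([ 0.0046,  0.0365, -0.0607,  0.024 , -0.117 , -0.0914]), 'effort': array([ -0.    , -39.0666,  18.74  ,   4.2199,   0.0109,  -0.0002]), 'tcp_pos': array([ 0.2239, -0.5829,  0.2215]), 'ee_rot': array([[-0.9336, -0.3584, -0.0009],
       [-0.3584,  0.9336,  0.002 ],
       [ 0.0001,  0.0022, -1.    ]]), 'wrist_force': array([ 0.0763, -0.3033,  1.0154]), 'moment': array([-0.0311, -0.056 , -0.0328]), 'gripper_force': 0.0, 'gripper_width': 1.0046479271471}
side [-0.1927  1.1471  0.6811]
top [0.4417 0.0313 1.493 ]
hood_edge side 0.92 [0.6095 0.1316 0.07  ]
hood_edge top 0.73 [0.5991 0.1282 0.07  ]
   tri [0.6033 0.1311 0.0708]
hasp_hinge side 0.5 [0.6474 0.0705 0.078 ]
hasp_hinge top 0.78 [0.6533 0.067  0.078 ]
   tri [0.6525 0.0663 0.0754]
hasp_knob side 0.52 [0.5813 0.0559 0.104 ]
hasp_knob top 0.56 [0.5831 0.0694 0.104 ]
   tri [0.5789 0.0669 0.109 ]
pin_end_hood top 0.55 [0.5946 0.0888 0.026 ]
pin_end_open top 0.69 [ 0.5642 -0.0387  0.026 ]
rolling_pin side 0.68 [ 0.7044 -0.1112  0.026 ]
rolling_pin top 0.94 [0.606  0.1003 0.026 ]
   tri [0.5817 0.0872 0.1268]
cradle side 0.94 [0.5956 0.0896 0.006 ]
cradle top 0.83 [0.584  0.0879 0.006 ]
   tri [0.5882 0.0907 0.0081]
catch side 0.68 [0.5197 0.1015 0.085 ]
catch top 0.73 [0.5294 0.0918 0.085 ]
   tri [0.5285 0.0913 0.0788]
pin_box side 0.73 [0.595  0.0972 0.    ]
pin_box top 0.69 [0.5976 0.0871 0.    ]
   tri [ 0.5996  0.0882 -0.0054]
mug side 0.71 [0.4392 0.3643 0.    ]
mug top 0.72 [0.4206 0.3764 0.    ]
   tri [0.4242 0.3762 0.0119]
garlic_bulb side 0.41 [ 0.5974 -0.3518  0.    ]
garlic_bulb top 0.7 [ 0.6059 -0.3466  0.    ]
   tri [ 0.6015 -0.3489  0.0001]
sponge side 0.7 [ 0.4932 -0.3071  0.    ]
sponge top 0.57 [ 0.4988 -0.2823  0.    ]
   tri [ 0.4913 -0.2842  0.0085]
```

View pics/top0.png

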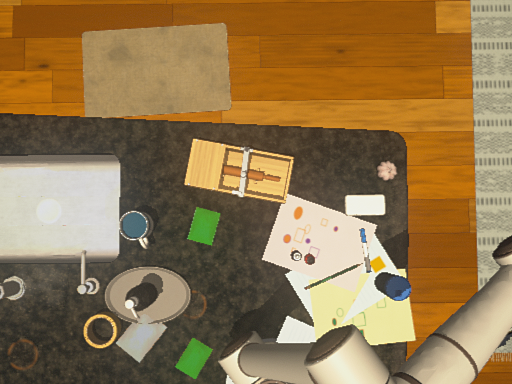

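View pics/side0.png

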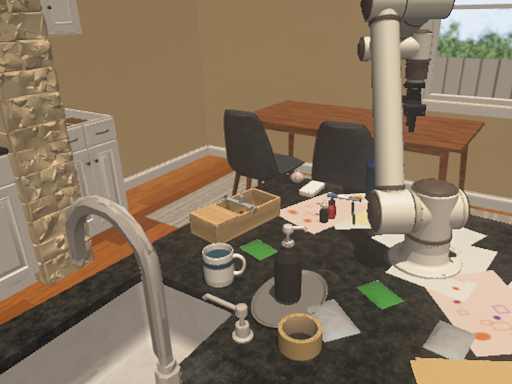

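The top view shows the box at px (186–293, 140–202), with the hood at its left end. The hasp crosses it near column 243 and the pin runs through (250, 175). Next I fit the box pose and overlay it.

```bash
cat > fit.py <<'E'
from h import *
from scipy.optimize import least_squares
np.set_printoptions(precision=4,suppress=True)
B=dict(hood_edge=(0,.05,.07),hasp_hinge=(.064,-.01,.078),cradle=(0,0,.006),catch=(-.064,-.005,.085),pin_box=(0,0,0))
def W(q,b):
    c,s=np.cos(q[2]),np.sin(q[2]);return np.array([q[0]+c*b[0]-s*b[1],q[1]+s*b[0]+c*b[1],b[2]])
p=imaging.capture("top");s=imaging.capture("side")
obs=[(P,b,np.array(d[0]["at"])*[512,384]) for P in(p,s) for t,b in B.items() if (d:=models.place_of(P,t))]
reg=models.cut_out(p,"pin_box")[0]["region"].astype(np.uint8)
hull=cv2.convexHull(max(cv2.findContours(reg,0,1)[0],key=cv2.contourArea))
print(cv2.minAreaRect(hull))
f=lambda q:np.concatenate([proj(P,W(q,b))-o for P,b,o in obs])
q=least_squares(f,[.595,.088,-.16],loss="soft_l1").x
print("kp",q,np.degrees(q[2]),f(q).round(1))
# silhouette fit: hull of projected box corners vs region
def sil(q,sc=4):
    pts=np.array([proj(p,W(q,(x,y,z))) for x in(-.068,.068) for y in(-.148,.148) for z in((0,.076) if y>0 else (0,.07))])
    m=np.zeros((384*sc,512*sc),np.uint8);cv2.fillConvexPoly(m,cv2.convexHull(((pts+.5)*sc).astype(np.int32)),1);return m
big=cv2.resize(reg,None,fx=4,fy=4,interpolation=0);h=np.zeros_like(big);cv2.fillConvexPoly(h,(hull+0)*4+2,1)
from scipy.optimize import minimize
g=lambda q:(sil(q)^h).sum()/16
m=minimize(g,q,method="Nelder-Mead",options=dict(initial_simplex=q+np.array([[0,0,0],[.01,0,0],[0,.01,0],[0,0,.05]])))
print("sil",m.x,np.degrees(m.x[2]),g(q),m.fun)
for P,n,c in((p,"top",(170,125,140,90)),):
    k=5;x,y,w,hh=c;im=cv2.resize(P["frame"][y:y+hh,x:x+w],None,fx=k,fy=k,interpolation=2)
    for Q,col in((q,(255,0,0)),(m.x,(0,255,0))):
        for L in([(-.068,-.148,.07),(.068,-.148,.07),(.068,.148,.07),(-.068,.148,.07)],[(-.06,.05,.076),(.06,.05,.076),(.06,-.14,.07),(-.06,-.14,.07)]):
            a=np.array([(proj(P,W(Q,b))+.5-[x,y])*k for b in L]).astype(int);cv2.polylines(im,[a],True,col,1)
    cv2.imwrite(f"pics/{n}_fit.png",im)
E
python3 fit.py
```

```text
((238.6116180419922, 170.66412353515625), (103.05199432373047, 50.005706787109375), 10.784297943115234)
kp [ 0.5983  0.0859 -0.1218] -6.976810802529131 [-0.4 -0.5 -0.2 -1.  -0.2 -0.8 -2.3  0.6  0.6  0.3  0.4  1.6  0.7  2.5
 -1.7 -3.8  2.  -1.2  1.  -2.5]
sil [ 0.5967  0.0857 -0.1951] -11.177347566271619 438.8125 84.3125
```

View pics/top_fit.png

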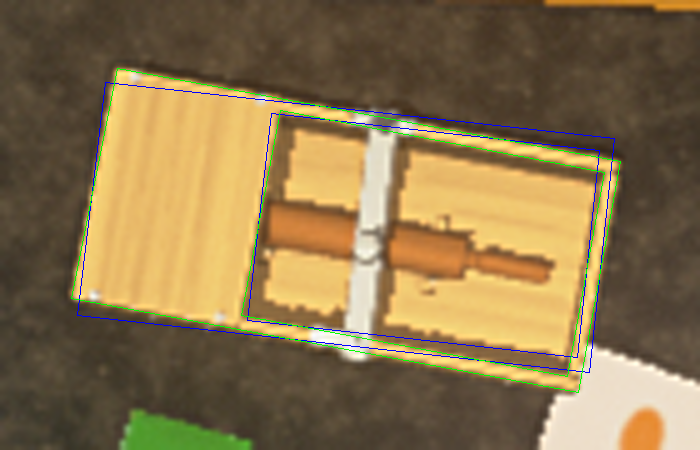

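The green silhouette fit matches the box walls: centre (0.597, 0.086), yaw −11.2°. The knob sits at crop px (368, 246) and the hasp angle is about 0.117. Now I align the tool and move over the knob.

Call:
apply_moves --moves '[[[0, 0, 0], 6.4], [[0, 0, 0], 6.4], [[0, 0, 0], 6.4], [[0, 0, 0], 6.3], [[0, 0, 0], 0]]' --hand 0.05

```text
time_s: 2.37
tcp_pos: [0.2241, -0.5834, 0.2225]
ee_rot: [[-0.997, 0.08, -0.0], [0.08, 0.997, 0.0], [0.0, 0.0, -1.0]]
wrist_force: [-0.4, 0.0, -0.4]
gripper_width: 0.707
gripper_force: 0.0
```

Call:
apply_moves --moves '[[[-0.0154, 0.0339, 0], 0], [[-0.0154, 0.0339, 0], 0], [[-0.0154, 0.0339, 0], 0], [[-0.0154, 0.0339, 0], 0], [[-0.0154, 0.0339, 0], 0]]'

```text
time_s: 2.78
tcp_pos: [0.3146, -0.419, 0.2227]
ee_rot: [[-0.997, 0.075, 0.0], [0.075, 0.997, -0.0], [-0.0, -0.0, -1.0]]
wrist_force: [1.2, 0.3, 0.3]
gripper_width: 0.578
gripper_force: 0.0
```

Call:
apply_moves --moves '[[[-0.0154, 0.0339, 0], 0], [[-0.0154, 0.0339, 0], 0], [[-0.0154, 0.0339, 0], 0], [[-0.0154, 0.0339, 0], 0], [[-0.0154, 0.0339, 0], 0]]'

```text
time_s: 3.2
tcp_pos: [0.4048, -0.2558, 0.223]
ee_rot: [[-0.997, 0.075, 0.001], [0.075, 0.997, -0.0], [-0.001, -0.0, -1.0]]
wrist_force: [1.0, -0.4, -0.2]
gripper_width: 0.575
gripper_force: 0.0
```

Call:
apply_moves --moves '[[[-0.0154, 0.0339, 0], 0], [[-0.0154, 0.0339, 0], 0], [[-0.0154, 0.0339, 0], 0], [[-0.0154, 0.0339, 0], 0], [[-0.0154, 0.0339, 0], 0]]'

```text
time_s: 3.62
tcp_pos: [0.4948, -0.0927, 0.223]
ee_rot: [[-0.997, 0.075, 0.001], [0.075, 0.997, 0.0], [-0.001, 0.0, -1.0]]
wrist_force: [1.0, -0.5, 0.4]
gripper_width: 0.575
gripper_force: 0.0
```

Call:
apply_moves --moves '[[[-0.0152, 0.0337, 0], 0], [[-0.0152, 0.0337, 0], 0], [[-0.0152, 0.0337, 0], 0], [[-0.0152, 0.0337, 0], 0], [[-0.0152, 0.0337, 0], 0]]'

```text
time_s: 4.03
tcp_pos: [0.5838, 0.0693, 0.2228]
ee_rot: [[-0.997, 0.075, 0.001], [0.075, 0.997, 0.0], [-0.001, 0.0, -1.0]]
wrist_force: [1.2, 0.1, 0.2]
gripper_width: 0.573
gripper_force: 0.0
```

Call:
apply_moves --moves '[[[0, 0, 0.04], 0], [[0, 0, 0.04], 0], [[0, 0, 0], 0], [[0, 0, 0], 0]]'

```text
time_s: 4.37
tcp_pos: [0.5821, 0.067, 0.1411]
ee_rot: [[-0.997, 0.076, -0.005], [0.076, 0.997, -0.003], [0.004, -0.003, -1.0]]
wrist_force: [0.6, -0.1, 1.3]
gripper_width: 0.575
gripper_force: 0.0
```

```bash
python3 - <<'E'
from h import *
for n in("side","top"):
    p=imaging.capture(n);d=models.place_of(p,"hasp_knob");print(n,d[:1])
    t=r.sense()["tcp_pos"];u=proj(p,t);print(t,u)
    x,y=int(u[0])-50,int(u[1])-40;k=5
    im=cv2.resize(p["frame"][y:y+80,x:x+100],None,fx=k,fy=k,interpolation=2)
    for z in(0,-.059,):
        v=((proj(p,t+[0,0,z])+.5-[x,y])*k).astype(int);cv2.circle(im,tuple(map(int,v)),3,(0,0,255),-1)
    cv2.imwrite(f"pics/{n}1.png",im)
a,b=cv2.imread("pics/side1.png"),cv2.imread("pics/top1.png");cv2.imwrite("pics/k1.png",cv2.resize(np.hstack([a,b]),(800,320)))
E
```

```text
side [{'at': [0.4756, 0.4977], 'confidence': 0.54}]
[0.58481057 0.06747995 0.14505615] [241.37414082 183.61323797]
top [{'at': [0.4674, 0.4979], 'confidence': 0.69}]
[0.58487483 0.06757834 0.14563076] [244.45397996 171.71652048]
```

View pics/k1.png

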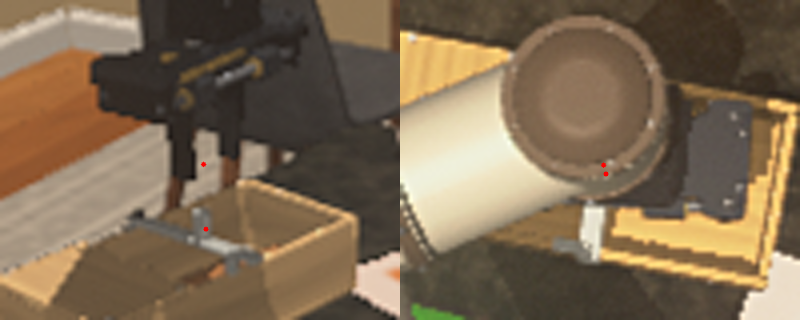

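The knob shows at crop px (203, 222), centred between the fingers, and the gripper body is wide along the closing line. I descend and grip.

Call:
apply_moves --moves '[[[0, 0.0, 0.03], 0], [[0, 0.0, 0.028], 0], [[0, 0, 0], 0], [[0, 0, 0], 0]]'

```text
time_s: 4.9
tcp_pos: [0.5834, 0.0671, 0.0854]
ee_rot: [[-0.997, 0.078, 0.0], [0.078, 0.997, -0.001], [-0.0, -0.001, -1.0]]
wrist_force: [0.5, -0.8, 0.1]
gripper_width: 0.577
gripper_force: 0.0
```

Call:
apply_moves --moves '[[[0, 0, 0], 0], [[0, 0, 0], 0], [[0, 0, 0], 0], [[0, 0, 0], 0], [[0, 0, 0], 0]]' --hand 0.0

```text
time_s: 5.32
tcp_pos: [0.5836, 0.0678, 0.0855]
ee_rot: [[-0.997, 0.078, 0.002], [0.078, 0.997, 0.001], [-0.002, 0.001, -1.0]]
wrist_force: [0.1, 1.5, 0.1]
gripper_width: 0.28
gripper_force: 0.5
```

Call:
apply_moves --moves '[[[0, 0, 0], 0], [[0, 0, 0], 0], [[0, 0, 0], 0]]'

```text
time_s: 5.57
tcp_pos: [0.5834, 0.0678, 0.085]
ee_rot: [[-0.997, 0.078, 0.001], [0.078, 0.997, 0.0], [-0.001, 0.0, -1.0]]
wrist_force: [-0.5, 1.0, 2.9]
gripper_width: 0.168
gripper_force: 30.0
```

Call:
apply_moves --moves '[[[-0.0006, -0.0091, 0], -7], [[-0.0006, -0.0091, 0], -7], [[-0.0006, -0.0091, 0], -7], [[0, 0, 0], 0]]'

```text
time_s: 5.9
tcp_pos: [0.587, 0.0395, 0.085]
ee_rot: [[-0.958, -0.285, 0.002], [-0.285, 0.958, -0.0], [-0.002, -0.001, -1.0]]
wrist_force: [0.6, -0.5, 2.9]
gripper_width: 0.171
gripper_force: 30.0
```

Call:
apply_moves --moves '[[[-0.0006, -0.0091, 0], -7], [[-0.0006, -0.0091, 0], -7], [[-0.0006, -0.0091, 0], -7], [[-0.0006, -0.0091, 0], -7], [[0, 0, 0], 0]]'

```text
time_s: 6.32
tcp_pos: [0.606, 0.0085, 0.085]
ee_rot: [[-0.714, -0.7, 0.002], [-0.7, 0.714, -0.001], [-0.001, -0.002, -1.0]]
wrist_force: [0.0, -1.4, 3.1]
gripper_width: 0.178
gripper_force: 30.0
```

Call:
apply_moves --moves '[[[-0.0006, -0.0091, 0], -7], [[-0.0006, -0.0091, 0], -7], [[-0.0006, -0.0091, 0], -7], [[-0.0006, -0.0091, 0], -7], [[0, 0, 0], 0]]'

```text
time_s: 6.73
tcp_pos: [0.6372, -0.0103, 0.085]
ee_rot: [[-0.302, -0.953, 0.002], [-0.953, 0.302, -0.001], [0.001, -0.002, -1.0]]
wrist_force: [1.6, -4.1, 4.1]
gripper_width: 0.173
gripper_force: 30.0
```

Call:
apply_moves --moves '[[[-0.0009, -0.0091, 0], -7], [[-0.0003, -0.0025, 0], -2], [[0, 0, 0], 0]]'

```text
time_s: 6.98
tcp_pos: [0.648, -0.0128, 0.0851]
ee_rot: [[-0.152, -0.988, 0.001], [-0.988, 0.152, -0.002], [0.002, -0.002, -1.0]]
wrist_force: [3.0, -6.5, 2.1]
gripper_width: 0.17
gripper_force: 30.0
```

Call:
apply_moves --moves '[[[-0.0002, -0.003, 0], 0], [[0, 0, 0], 0]]'

```text
time_s: 7.15
tcp_pos: [0.6498, -0.0131, 0.085]
ee_rot: [[-0.153, -0.988, -0.001], [-0.988, 0.153, -0.003], [0.003, 0.001, -1.0]]
wrist_force: [0.2, -7.5, 2.9]
gripper_width: 0.174
gripper_force: 30.0
```

Call:
apply_moves --moves '[[[0, -0.003, 0], 0], [[0, 0, 0], 0]]'

```text
time_s: 7.32
tcp_pos: [0.6517, -0.0133, 0.085]
ee_rot: [[-0.152, -0.988, -0.003], [-0.988, 0.152, -0.003], [0.003, 0.003, -1.0]]
wrist_force: [-1.4, -4.7, 4.9]
gripper_width: 0.179
gripper_force: 30.0
```

Call:
apply_moves --moves '[[[0, -0.002, 0], 0], [[0, 0, 0], 0]]'

```text
time_s: 7.48
tcp_pos: [0.6517, -0.0134, 0.085]
ee_rot: [[-0.153, -0.988, -0.007], [-0.988, 0.153, -0.003], [0.004, 0.007, -1.0]]
wrist_force: [-5.9, -3.7, 8.5]
gripper_width: 0.172
gripper_force: 30.0
```

The bar is at its stop. I release it, rise and look.

Call:
apply_moves --moves '[[[0, 0, 0], 0], [[0, 0, 0], 0], [[0, 0, 0], 0], [[0, 0, 0], 0]]' --hand 0.05

```text
time_s: 7.82
tcp_pos: [0.6547, -0.0118, 0.0841]
ee_rot: [[-0.149, -0.989, -0.001], [-0.989, 0.149, 0.0], [-0.0, 0.001, -1.0]]
wrist_force: [-0.1, -1.2, 0.2]
gripper_width: 0.393
gripper_force: 0.0
```

Call:
apply_moves --moves '[[[0, 0, -0.03], 0], [[0, 0, -0.04], 0], [[0, 0, -0.04], 0], [[0.04, 0, 0], 0], [[0.04, 0, 0], 0]]'

```text
time_s: 8.23
tcp_pos: [0.6453, -0.09, 0.1982]
ee_rot: [[-0.144, -0.99, 0.008], [-0.99, 0.144, 0.001], [-0.002, -0.007, -1.0]]
wrist_force: [0.1, -0.6, -1.6]
gripper_width: 0.571
gripper_force: 0.0
```

Call:
apply_moves --moves '[[[0.04, 0, 0], 0], [[0.04, 0, 0], 0], [[0.04, 0, 0], 0], [[0.04, 0, 0], 0], [[0, 0, 0], 0]]'

```text
time_s: 8.65
tcp_pos: [0.6179, -0.2556, 0.1939]
ee_rot: [[-0.156, -0.988, -0.001], [-0.988, 0.156, -0.001], [0.001, 0.001, -1.0]]
wrist_force: [0.4, 0.1, 0.2]
gripper_width: 0.575
gripper_force: 0.0
```

```bash
cat > look.py <<'E'
from fit import *
E
python3 - <<'E'
from h import *
np.set_printoptions(precision=4,suppress=True)
s=r.sense();print(s["tcp_pos"],s["joints"])
Q=(.5967,.0857,-.1951);c,sn=np.cos(Q[2]),np.sin(Q[2])
box=lambda X:np.array([c*(X[0]-Q[0])+sn*(X[1]-Q[1]),-sn*(X[0]-Q[0])+c*(X[1]-Q[1])])
p=imaging.capture("top")
for t,z in(("hasp_knob",.104),("hasp_hinge",.078),("pin_end_open",.026),("rolling_pin",.026)):
    d=models.place_of(p,t)
    if d: print(t,d[0]["confidence"],box(onz(p,d[0]["at"],z)))
d=models.cut_out(p,"rolling_pin")
if d:
    v,u=np.nonzero(d[0]["region"]);X=np.array([box(onz(p,((a+.5)/512,(b+.5)/384),.03)) for a,b in zip(u,v)])
    for lo in np.arange(-.15,.06,.02):
        k=X[(X[:,1]>=lo)&(X[:,1]<lo+.02)]
        if len(k): print(round(lo,2),k[:,0].mean(),k[:,0].min(),k[:,0].max())
    print(X[:,1].min(),X[:,1].max())
x,y=170,125;cv2.imwrite("pics/top2.png",cv2.resize(p["frame"][y:y+90,x:x+140],None,fx=5,fy=5,interpolation=2))
E
```

```text
[ 0.6179 -0.2556  0.1939] [ -8.6154  27.3991   4.8225   0.0666 -67.4736  -0.362 ]
hasp_knob 0.56 [ 0.0674 -0.0839]
hasp_hinge 0.78 [ 0.0668 -0.0031]
pin_end_open 0.92 [ 0.0011 -0.127 ]
rolling_pin 0.55 [-0.0004  0.0117]
-0.13 -0.0019517621163256016 -0.008446541523548505 0.004849294163865578
-0.11 -0.001101779152039178 -0.008986108306167886 0.006373042735944436
-0.09 -0.0011854537900463052 -0.009626499381187429 0.008437906890509337
-0.07 -0.0011008041408626778 -0.014702968527288949 0.012665318916637126
-0.05 -0.0010844159625207862 -0.014484324242293626 0.013111957526128298
-0.03 -0.0010283854691683259 -0.015345330879611981 0.012794814753925273
-0.01 -0.001063965709608266 -0.014368003343942816 0.012477569206247688
0.01 -0.0001012633206061997 -0.01284986285505432 0.01216022083312792
0.03 -0.0005000101276328319 -0.01447046196221181 0.014229799078452591
0.05 0.0007843197559088391 -0.011330773299358228 0.01314797476769786
-0.12183347227532218 0.052845892369906056
```

View pics/top2.png

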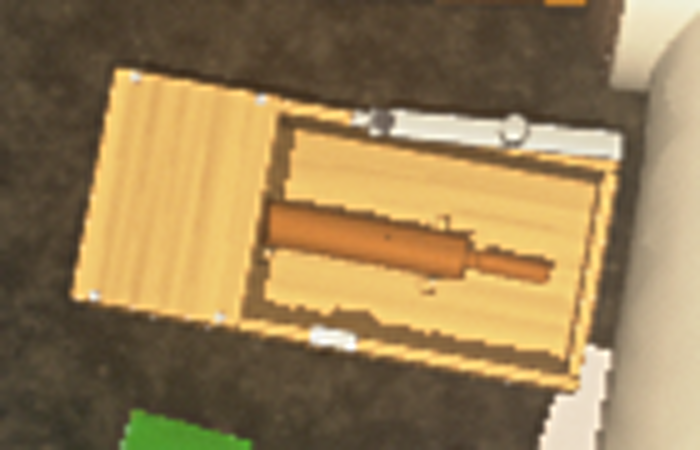

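The hasp lies along the +x wall with its knob at crop px (515, 130), so the mouth is clear. The pin is undisturbed, with its open end at (550, 270). I move over the barrel at box y ≈ −27 mm.

Call:
apply_moves --moves '[[[0, 0, 0], 2.2], [[-0.038, 0.011, 0], 0], [[-0.038, 0.011, 0], 0], [[-0.038, 0.011, 0], 0], [[-0.038, 0.011, 0], 0]]'

```text
time_s: 9.37
tcp_pos: [0.6042, -0.0893, 0.1947]
ee_rot: [[-0.184, -0.983, 0.0], [-0.983, 0.184, 0.0], [-0.0, -0.0, -1.0]]
wrist_force: [-0.5, 0.3, 0.9]
gripper_width: 0.575
gripper_force: 0.0
```

Call:
apply_moves --moves '[[[-0.038, 0.011, 0], 0], [[-0.038, 0.011, 0], 0], [[-0.038, 0.011, 0], 0], [[-0.038, 0.011, 0], 0], [[0, 0, 0], 0]]'

```text
time_s: 9.78
tcp_pos: [0.5888, 0.0727, 0.195]
ee_rot: [[-0.177, -0.984, 0.002], [-0.984, 0.177, 0.002], [-0.002, -0.001, -1.0]]
wrist_force: [0.7, -0.8, -0.7]
gripper_width: 0.574
gripper_force: 0.0
```

Call:
apply_moves --moves '[[[0, 0, 0.04], 0], [[0, 0, 0.03], 0], [[0, 0, 0], 0], [[0, 0, 0], 0]]'

```text
time_s: 10.12
tcp_pos: [0.5886, 0.0658, 0.1237]
ee_rot: [[-0.184, -0.983, -0.003], [-0.983, 0.184, -0.002], [0.002, 0.003, -1.0]]
wrist_force: [1.0, 0.1, 0.4]
gripper_width: 0.575
gripper_force: 0.0
```

Call:
apply_moves --moves '[[[0.006, -0.003, 0.02], 0.6], [[0, 0, 0.02], 0], [[0, 0, 0], 0], [[0, 0, 0], 0]]'

```text
time_s: 10.45
tcp_pos: [0.5922, 0.059, 0.0861]
ee_rot: [[-0.195, -0.981, 0.002], [-0.981, 0.195, -0.0], [-0.0, -0.002, -1.0]]
wrist_force: [1.0, 0.2, 0.6]
gripper_width: 0.578
gripper_force: 0.0
```

```bash
python3 - <<'E'
from h import *
s=r.sense();t=s["tcp_pos"];print(t,s["wrist_force"],r.pinch_z)
p=imaging.capture("side");u=proj(p,t);x,y=int(u[0])-60,int(u[1])-50;k=5
cv2.imwrite("pics/s3.png",cv2.resize(p["frame"][y:y+100,x:x+120],None,fx=k,fy=k,interpolation=2));print((u-[x,y])*k)
E
```

```text
[0.59219671 0.05901273 0.08606218] [0.98396029 0.18911376 0.64790043] 0.0187
[303.51451394 252.65214291]
```

View pics/s3.png

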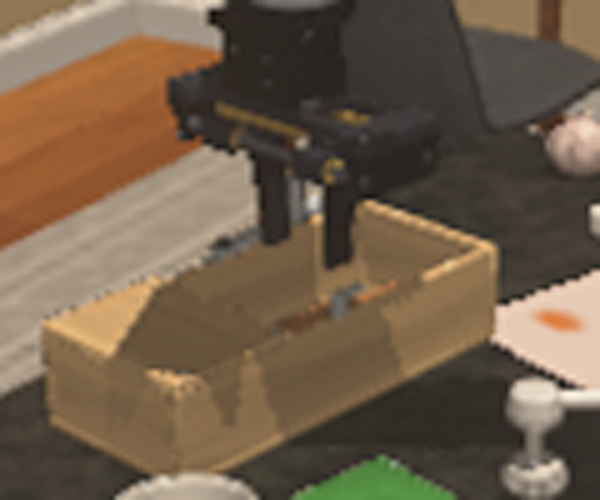

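The fingers are over the mouth at px (270, 240) and (340, 265), straddling the pin, with the knob behind them. I descend.

Call:
apply_moves --moves '[[[0, 0.001, 0.03], 0], [[0, 0, 0.025], 0], [[0, 0, 0], 0], [[0, 0, 0], 0]]'

```text
time_s: 10.83
tcp_pos: [0.5909, 0.0592, 0.0306]
ee_rot: [[-0.195, -0.981, 0.001], [-0.981, 0.195, -0.0], [0.0, -0.001, -1.0]]
wrist_force: [0.9, 0.0, 0.3]
gripper_width: 0.578
gripper_force: 0.0
```

Call:
apply_moves --moves '[[[0, 0, 0.007], 0], [[0, 0, 0.006], 0], [[0, 0, 0], 0]]'

```text
time_s: 11.08
tcp_pos: [0.5904, 0.0592, 0.0168]
ee_rot: [[-0.196, -0.981, 0.0], [-0.981, 0.196, 0.0], [-0.0, -0.0, -1.0]]
wrist_force: [-0.8, -0.6, -0.3]
gripper_width: 0.572
gripper_force: 0.0
```

Call:
apply_moves --moves '[[[0, 0, 0], 0], [[0, 0, 0], 0], [[0, 0, 0], 0], [[0, 0, 0], 0], [[0, 0, 0], 0]]' --hand 0.0

```text
time_s: 11.5
tcp_pos: [0.592, 0.0593, 0.0174]
ee_rot: [[-0.195, -0.981, 0.004], [-0.981, 0.195, 0.001], [-0.001, -0.004, -1.0]]
wrist_force: [2.8, -0.2, -0.4]
gripper_width: 0.312
gripper_force: 30.0
```

Call:
apply_moves --moves '[[[0, 0, 0], 0], [[0, 0, 0], 0], [[0, 0, 0], 0]]'

```text
time_s: 11.75
tcp_pos: [0.5919, 0.0594, 0.0173]
ee_rot: [[-0.195, -0.981, 0.003], [-0.981, 0.195, 0.001], [-0.001, -0.003, -1.0]]
wrist_force: [4.5, -1.1, 0.3]
gripper_width: 0.306
gripper_force: 30.0
```

Call:
apply_moves --moves '[[[0, 0, -0.01], 0], [[0, 0, -0.01], 0], [[0, 0, 0], 0]]'

```text
time_s: 12.0
tcp_pos: [0.5901, 0.0592, 0.0381]
ee_rot: [[-0.195, -0.981, 0.0], [-0.981, 0.195, 0.0], [-0.0, -0.0, -1.0]]
wrist_force: [-0.5, 0.4, -1.2]
gripper_width: 0.311
gripper_force: 30.0
```

Call:
apply_moves --moves '[[[0, 0, -0.007], 0], [[0, 0, -0.006], 0], [[0, 0, -0.006], 0], [[0, 0, 0], 0]]'

```text
time_s: 12.33
tcp_pos: [0.5899, 0.0589, 0.0563]
ee_rot: [[-0.196, -0.981, -0.0], [-0.981, 0.196, -0.0], [0.0, 0.0, -1.0]]
wrist_force: [-0.2, -0.8, -2.4]
gripper_width: 0.31
gripper_force: 30.0
```

Call:
apply_moves --moves '[[[0, 0, -0.005], 0], [[0, 0, -0.005], 0], [[0, 0, 0], 0]]'

```text
time_s: 12.58
tcp_pos: [0.5904, 0.0591, 0.0663]
ee_rot: [[-0.195, -0.981, 0.0], [-0.981, 0.195, -0.0], [0.0, -0.0, -1.0]]
wrist_force: [-0.6, -1.3, -3.8]
gripper_width: 0.315
gripper_force: 30.0
```

Call:
apply_moves --moves '[[[0, 0, -0.005], 0], [[0, 0, -0.005], 0], [[0, 0, -0.005], 0], [[0, 0, -0.004], 0], [[0, 0, 0], 0]]'

```text
time_s: 13.0
tcp_pos: [0.5906, 0.0591, 0.0857]
ee_rot: [[-0.195, -0.981, 0.001], [-0.981, 0.195, -0.0], [-0.0, -0.001, -1.0]]
wrist_force: [-0.3, -1.5, -2.4]
gripper_width: 0.318
gripper_force: 30.0
```

```bash
python3 - <<'E'
from h import *
s=r.sense();t=s["tcp_pos"];print(t,s["wrist_force"],r.pinch_z)
p=imaging.capture("side");u=proj(p,t);x,y=int(u[0])-60,int(u[1])-50;k=5
cv2.imwrite("pics/s4.png",cv2.resize(p["frame"][y:y+100,x:x+120],None,fx=k,fy=k,interpolation=2));print((u-[x,y])*k)
E
```

```text
[0.59062219 0.05905614 0.08571855] [-0.34597662 -1.47563274 -2.40082964] 0.0187
[300.40563915 253.60738671]
```

View pics/s4.png

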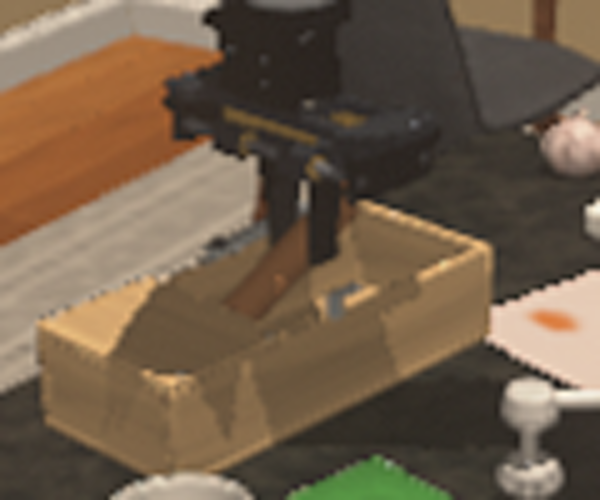

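The pin is tilted about 27° with its free end rising behind the finger near px (345, 205). The other end is still under the hood, and the barrel emerges at (240, 300). I draw it out along its axis.

Call:
apply_moves --moves '[[[0.015, 0, -0.007], 0], [[0.015, 0, -0.007], 0], [[0.015, 0, -0.007], 0], [[0, 0, 0], 0]]'

```text
time_s: 13.38
tcp_pos: [0.5818, 0.0121, 0.1079]
ee_rot: [[-0.198, -0.98, 0.003], [-0.98, 0.198, 0.0], [-0.001, -0.003, -1.0]]
wrist_force: [-0.3, 0.5, -1.8]
gripper_width: 0.318
gripper_force: 30.0
```

Call:
apply_moves --moves '[[[0.016, 0, -0.008], 0], [[0.016, 0, -0.008], 0], [[0.016, 0, -0.008], 0], [[0.016, 0, -0.008], 0], [[0.016, 0, -0.008], 0]]'

```text
time_s: 13.8
tcp_pos: [0.5656, -0.0649, 0.1465]
ee_rot: [[-0.196, -0.981, 0.001], [-0.981, 0.196, 0.0], [-0.001, -0.001, -1.0]]
wrist_force: [0.3, 1.0, -1.4]
gripper_width: 0.316
gripper_force: 30.0
```

Call:
apply_moves --moves '[[[0.01, 0, -0.02], 0], [[0, 0, -0.03], 0], [[0, 0, -0.03], 0], [[0, 0, -0.03], 0], [[0, 0, 0], 0]]'

```text
time_s: 14.22
tcp_pos: [0.5672, -0.0746, 0.2637]
ee_rot: [[-0.196, -0.981, 0.015], [-0.981, 0.196, -0.001], [-0.002, -0.015, -1.0]]
wrist_force: [1.2, -0.0, -0.0]
gripper_width: 0.313
gripper_force: 30.0
```

Call:
apply_moves --moves '[[[0, 0, -0.02], 0], [[0, 0, -0.02], 0], [[0, 0, 0], 0], [[0, 0, 0], 0], [[0, 0, 0], 0]]'

```text
time_s: 14.63
tcp_pos: [0.5631, -0.0735, 0.2944]
ee_rot: [[-0.196, -0.981, -0.002], [-0.981, 0.196, 0.001], [-0.0, 0.002, -1.0]]
wrist_force: [-0.0, 0.4, -1.7]
gripper_width: 0.313
gripper_force: 30.0
```

```bash
python3 - <<'E'
from h import *
s=r.sense();t=s["tcp_pos"];print(t,s["wrist_force"],s["gripper_width"],s["joint_velocities"])
p=imaging.capture("side");q=imaging.capture("top")
for n in("pin_end_hood","pin_end_open"):
    a=[(models.place_of(P,n) or [None])[0] for P in(p,q)];print(n,a)
    if all(a): print(tri([ray(P,d["at"]) for P,d in zip((p,q),a)]))
k=5;x,y=180,110
cv2.imwrite("pics/s5.png",cv2.resize(p["frame"][y:y+120,x:x+160],None,fx=k,fy=k,interpolation=2))
E
```

```text
[ 0.5630574  -0.07346948  0.29439694] [-0.04879474  0.37445346 -1.74634214] 0.3134196919123992 [ 0.22367016  0.72850654 -0.73271712  0.07065962 -0.17436795 -0.02733399]
pin_end_hood [{'at': [0.4412, 0.5544], 'confidence': 0.74}, None]
pin_end_open [{'at': [0.5555, 0.287], 'confidence': 0.87}, {'at': [0.6684, 0.4711], 'confidence': 0.44}]
[ 0.54450713 -0.16087946  0.34782396]
```

View pics/s5.png

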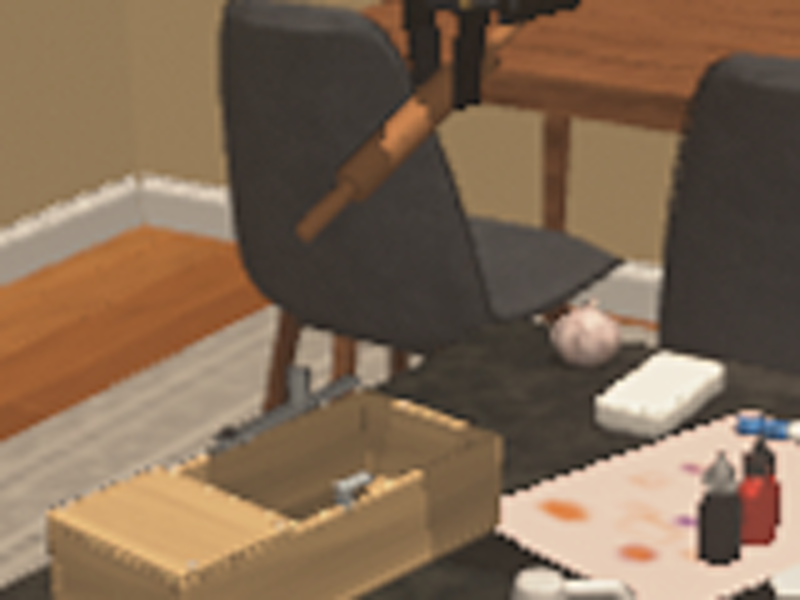

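The pin is held clear of the box, its lower end at px (305, 235) and about 0.22 m up. The hasp is still at its stop and nothing else has moved. I let the arm settle and hand in.

Call:
apply_moves --moves '[[[0, 0, 0], 0], [[0, 0, 0], 0], [[0, 0, 0], 0], [[0, 0, 0], 0], [[0, 0, 0], 0]]'

```text
time_s: 15.35
tcp_pos: [0.5639, -0.0733, 0.2956]
ee_rot: [[-0.196, -0.981, 0.0], [-0.981, 0.196, -0.0], [0.0, -0.0, -1.0]]
wrist_force: [-0.1, -0.2, -1.6]
gripper_width: 0.313
gripper_force: 30.0
```

```bash
python3 -c "
from station import r
print(r.finish_job())"
```

```text
the job is handed in; nothing more can be done
None
```

I handed the job in at about 15 s with the hasp swung round to its stop and the rolling pin tilted, drawn out and held still, its lowest end roughly 0.22 m above the worktop; the hand-in returned no verdict.

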